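# Let the orange out of the fruit dispenser

### The job

Serve the orange, the larger of the two fruits: with the fingertips press down the black paddle at the back of its own chute, so that the lever rocks and lifts the gate and the orange rolls into the steel pan, then let the paddle come back up so that the gate shuts. Leave the smaller mandarin in its chute, do not touch the fruit or the gates, and leave the cup, the bowl and the spoon where they are.

Things in the scene. Friction and masses are not known exactly. Their poses are not given: they have to be found in the camera images.
- dispenser: fixed fruit dispenser, 190 x 218 mm, two open-topped white chutes 97 mm wide, sloping down 10 deg to its +x (to the pan). Stands turned, the pan end to the robot's left. Origin on the table under its middle; chute middles at y = +50 mm (left) and -50 mm (right). Floors end at x = +130 mm, 86 mm above the table; walls 34 mm above the floor. Highest: axle posts at x = -60 mm, 232 mm high
- orange_center (a point): centre of the orange, a ball of 70 mm diameter, the larger fruit; it lies behind the gate of either chute, its centre about 134 mm above the table
- mandarin_center (a point): centre of the mandarin, a ball of 50 mm diameter of the same colour, the smaller fruit; it lies behind the gate of the other chute, its centre about 122 mm above the table
- paddle_left (a point): centre of the top face of the left lever's black press paddle, on a post at the lever's rear end (44 mm along the dispenser's x, 44 along y; level, 254 mm above the table when up), at x = -202, y = +50 mm of the dispenser, tilting with the lever. Goes down 65 mm to its stop, nearly straight, against 2 to 4 N, and springs back up when let go. Open table below
- paddle_right (a point): centre of the top face of the right lever's black press paddle, on a post at the lever's rear end (44 mm along the dispenser's x, 44 along y; level, 254 mm above the table when up), at x = -202, y = -50 mm of the dispenser, tilting with the lever. Goes down 65 mm to its stop, nearly straight, against 2 to 4 N, and springs back up when let go. Open table below
- lever_left (a joint): hinge of the left rocking lever, rad: 0 = paddle up, gate shut (start; springs back to it); grows as the paddle is pressed; stop at 0.48. Axle along the dispenser's y at x = -60 mm, 220 mm above the table; paddle centre 142 mm behind and 34 mm above it, gate 160 mm ahead. The orange passes under the gate above about 0.32, surely above 0.42, and needs some 2 s to roll out and settle
- lever_right (a joint): hinge of the right rocking lever, rad: 0 = paddle up, gate shut (start; springs back to it); grows as the paddle is pressed; stop at 0.48. Axle along the dispenser's y at x = -60 mm, 220 mm above the table; paddle centre 142 mm behind and 34 mm above it, gate 160 mm ahead. The orange passes under the gate above about 0.32, surely above 0.42, and needs some 2 s to roll out and settle
- pan: shallow steel serving pan, 176 (x) x 325 (y) x 65 mm high, walls 4 mm, fixed below the mouths of both chutes; origin at the middle of its underside, axes close to the dispenser's
- cup: steel cup, 72 mm across the rim, 85 mm high, standing beside the dispenser; origin under its centre; leave alone
- bowl: white bowl, 116 mm across the rim, 50 mm high, standing beside the dispenser; origin under its centre; leave alone
- spoon: steel serving spoon, 220 mm long, lying on the table beside the dispenser; x along it; leave alone
- gate_left (a point): centre of the gate of the left chute: thin upright clear plastic plate 86 mm wide, 72 mm high on the front end of the left lever, moving with it. Shut, its lower edge stands 17 mm above the chute floor and holds the fruit back. Not to be touched
- gate_right (a point): centre of the gate of the right chute: thin upright clear plastic plate 86 mm wide, 72 mm high on the front end of the right lever, moving with it. Shut, its lower edge stands 17 mm above the chute floor and holds the fruit back. Not to be touched
There are look-alikes about, which are no part of the job. Leave any blue or white look-alike of the part that bears mandarin_center alone.

How it is judged (in metres and radians):
On the way, in this order (a step that is already met when the one before it is completed fails the run):
1. the paddle of the orange's chute is pressed down (lever past 0.25 rad) (((y of orange_center in the frame of dispenser above 0 m and value of joint lever_left above 0.25 rad) or (y of orange_center in the frame of dispenser below 0 m and value of joint lever_right above 0.25 rad))), for 0.1 s.
2. the orange has rolled into the pan (x of orange_center in the frame of pan between -0.075 and 0.075 m and y of orange_center in the frame of pan between -0.15 and 0.15 m and z of orange_center in the frame of pan between 0.02 and 0.055 m), for 0.2 s.
At the end, for the whole second after the job is handed in: The orange lies at rest inside the pan (its centre within the pan's walls and under 55 mm above its underside), the mandarin lies at rest behind the gate in its chute, and both levers are back up (under 0.06 rad) (all of step 2 and x of mandarin_center in the frame of dispenser between -0.105 and 0.095 m and y of mandarin_center in the frame of dispenser between -0.1 and 0.1 m and z of mandarin_center in the frame of dispenser between 0.1 and 0.17 m and value of joint each of lever_left, lever_right below 0.06 rad and linear speed of each of orange, mandarin below 0.05 m/s); the robot touches nothing.
It fails at once if the robot touches a fruit (contact force between any of the fingers, the arm and orange above 0.3 N or contact force between any of the fingers, the arm and mandarin above 0.3 N).
It fails at once if the robot touches a gate (contact force between any of the fingers, the arm and lever_left_c6 above 0.3 N or contact force between any of the fingers, the arm and lever_right_c6 above 0.3 N).
It fails at once if a fruit is lifted (height (world z) of orange_center above 0.17 m or height (world z) of mandarin_center above 0.16 m).
It fails at once if the mandarin leaves its chute (not (x of mandarin_center in the frame of dispenser between -0.105 and 0.095 m and y of mandarin_center in the frame of dispenser between -0.1 and 0.1 m and z of mandarin_center in the frame of dispenser between 0.1 and 0.17 m)).
It fails at once if the cup, bowl or spoon is moved by more than 30 mm or tipped (distance of any of cup, bowl, spoon from where it was at the start of the episode above 0.03 m or angle between any of cup, bowl's own z axis and vertical above 0.5 rad).
It also fails if it takes over 29 s, if anything falls off the work surface, if the arm or the gripper's body presses on something with over 40 N, if the wrist force passes 120 N, or if a joint passes its speed limit or range.

### The arm

A 6-joint arm with a two-finger parallel gripper is mounted at the origin on the work surface. World frame = base frame: x ahead of the robot, y to its left, z up, the work surface at z = 0. Lengths are in m, angles in degrees, forces in N, time in s.
With the tool pointing down it reaches from about 0.225 to 0.725 m from the base axis. Payload 3.1 kg.
Tool frame: the origin (TCP) lies midway between the tips of the shut fingers; the grasp point (between the pads) lies 19 mm behind it; z points along the fingers, y is the line along which they close (so a half turn about z gives the same grasp; the last joint's range is limited). The gripper opens to 85 mm and grips with 20 to 120 N. Pads are 22 mm wide; open, the fingers measure 114 mm over their backs; the gripper's body (76 mm by 85 mm) begins 54 mm behind the grasp point. The pads swing forward as they close: fully open they stand 13 mm farther back than shut.
Start: joints at [-80.432, 2.75, 5.684, 92.934, 0, 82.678], TCP at [0.153, -0.502, 0.2] pointing down, gripper open.
Joint ranges: [-166.93, 166.93], [-56.73, 111.36], [-69.38, 81.34], [-121.58, 131.49], [-85.45, 84.26], [-180, 180]. Speed limits (degrees/s): [159.86, 159.86, 180, 180, 180, 180].

### API

Orientations are given as [roll, pitch, yaw] about the fixed x, y, z axes, in that order (R = Rz(yaw) Ry(pitch) Rx(roll)).
In Python, from rig import r gives the robot as it stands. The module is installed in compiled form; this text tells all that it offers.
- The arm moves only by the tool step_arm, never from a script. Its argument "steps" is text: rows parted by semicolons, each of 5 numbers parted by spaces: the opening, from 0 (shut) to 1 (fully open), then the shift along the tool's x, y, z in mm, then the turn about the tool's z in units of 5 degrees (1.0 is 5 degrees). A call has 1 to 12 rows; each row shifts and turns the commanded pose from where the row before left it, along the tool's axes as they then stand; what a row does not reach is not made up. A row lasts 1/12 s, in which the tool goes at most 41.7 mm and 7.16 degrees, less where a joint would pass 70% of its speed; a pose out of reach is approached as far as the arm can. A call is refused whole if a number of a shift passes 41.7 or a number of a turn 1, either way. A call with a gripper value outside its range is refused whole. The fingers move at their own pace and stop on an object; the grip force is fixed at half the most. Time passes only in rows, so rows that do not move let the fingers close. It gives the time, the measured TCP pose, the force, the opening and the grip force at its end, in the units of the state.
- r.state(): the state, without advancing time (a new reading comes with each control period).
- r.read_camera(name): name is "scene" or "top" or "wrist"; returns a dict with "image" (420x560x3 uint8, red, green, blue), "z_map" (420x560 float32, m along the optical axis (not along the pixel's ray), 0 where there is no reading), "mtx" (3x3 intrinsics, pixels), "rvec" (rotation vector, rad) and "tvec" (3), from world to camera coordinates, as OpenCV has them; the wrist camera has in their place "tool_from_camera" (4x4, takes a point from camera to tool coordinates, whose origin is the TCP and whose axes are the flange's). Camera axes: x right, y down, z forward; pixel columns grow to the right and rows downward; lengths in m; the calibration is good to about 2 mm. A picture is of the moment at which its call begins: read the wrist's pose just before it.
- r.hand_in(): hands the job in; it is judged then, once.
The state is a dict: "time_s": time; "joints": joint angles; "dq": joint speeds; "joint_efforts": joint torques, N m; "eef_pos": TCP position; "tool_rot": TCP orientation; "contact_force": force on the tool from outside, world axes, zero at the start; "moment": the same for the moment, N m; "opening": opening from 0.0 (shut) to 1.0 (fully open); "grip_force": force on a finger pad.
Only numpy, scipy, OpenCV 4.12 (cv2) and the standard library are available. Lean on these libraries where they do the work, as an engineer would, in place of code of your own. Each camera call takes 0.05 s, during which the arm holds its last target. There are 200 camera calls.

## Working session

There is one attempt and no reset: what is moved stays moved. The work goes in short steps, Python scripts to look and compute and a tool call to move; the robot and the scene stay as the last step left them, time stands still between calls to the robot, and variables do not carry over. Pictures are saved under pics/ and viewed, at most 10 in all, crops included, and the job is handed in when it is done.

Besides the shell and the picture viewer there is one more tool, called after ">>>" as a command line: name --argument value ..., lists and objects as JSON in quotes. step_arm: Moves the arm, as the interface text tells. Its arguments: {"type":"object","properties":{"steps":{"type":"string"}},"required":["steps"]}

```bash
mkdir -p pics; cat > h.py <<'E'
import numpy as np, cv2
from rig import r
def cam(n):
    d=r.read_camera(n); np.savez('%s.npz'%n,**d); return d
def world(n,u,v,z=None,dep=None):
    """pixel -> world, at depth map or plane z"""
    d=np.load('%s.npz'%n); R=cv2.Rodrigues(d['rvec'])[0]; t=d['tvec'].ravel()
    ray=np.linalg.inv(d['mtx'])@[u,v,1]
    c=-R.T@t; w=R.T@ray
    s=(z-c[2])/w[2] if z is not None else (dep or float(d['z_map'][int(v),int(u)]))
    return c+s*w
E
python3 - <<'E'
from h import *
for n in('scene','top'):
    cv2.imwrite(f'pics/{n}0.png',cam(n)['image'][:,:,::-1])
print(r.state())
E
```

```text
{'time_s': 0.1, 'joints': array([-8.04314441e+01,  2.78888100e+00,  5.60209384e+00,  9.29355130e+01,
       -4.86405591e-04,  8.26766913e+01]), 'dq': array([ 0.0060713 , -0.0875636 ,  0.26574066, -0.01604132, -0.09864691,
        0.02246135]), 'joint_efforts': array([ 2.27104480e-03, -3.39847684e+01,  3.20937538e+01,  1.57523394e-02,
       -1.79571689e-04, -4.18075217e-06]), 'eef_pos': array([ 0.15241995, -0.50173578,  0.19844537]), 'tool_rot': array([-1.79878636e+02, -1.51069177e-02,  1.68918491e+01]), 'contact_force': array([ 0.18175497, -0.56479748, -0.35503556]), 'moment': array([-0.02407691, -0.04396615,  0.04097941]), 'grip_force': 0.0, 'opening': 0.9979419170457848}
```

View pics/scene0.png

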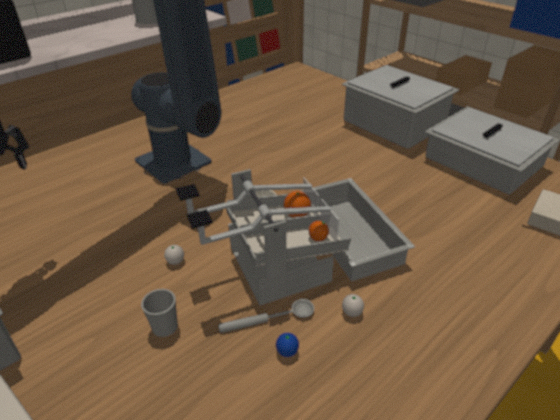

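View pics/top0.png

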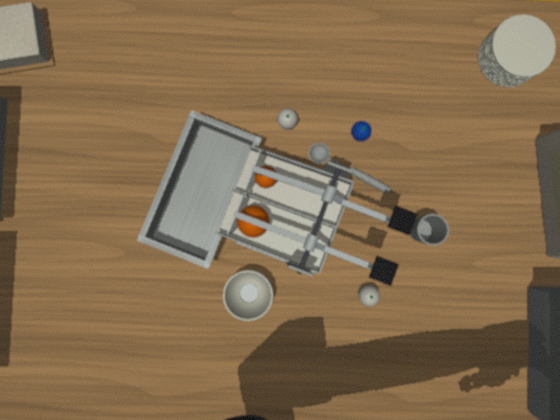

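The top view shows two orange-coloured fruits. The one at (252,221) is larger and sits in the chute nearer the robot; its lever ends in the paddle at (383,270). The one at (265,177) is smaller, and its paddle is at (402,220). The white and blue balls on the table are look-alikes. I'll confirm this in an enlarged crop and measure.

```bash
python3 - <<'E'
from h import *
d=np.load('top.npz'); im=d['image'][:,:,::-1]
cv2.imwrite('pics/crop.png',cv2.resize(im[140:310,220:460],None,fx=3.3,fy=3.3,interpolation=cv2.INTER_CUBIC))
for u,v in((383,270),(402,220)): print('paddle',world('top',u,v),world('top',u,v,z=.254))
for z,(u,v) in((.134,(252,221)),(.122,(265,177))): print('fruit',world('top',u,v,z=z))
# paddle top centroid by height
ys,xs=np.mgrid[200:300,360:425]
P=np.array([world('top',u,v) for u,v in zip(xs.ravel(),ys.ravel())])
m=(abs(P[:,2]-.254)<.008)&(d['image'][ys.ravel(),xs.ravel()].max(1)<60)
for lo,hi in((200,245),(245,300)):
    k=m&(ys.ravel()>=lo)&(ys.ravel()<hi); q=P[k]
    print(k.sum(),q.mean(0),cv2.minAreaRect((q[:,:2]*1000).astype(np.float32)))
# fruit sizes
hsv=cv2.cvtColor(im.copy(),cv2.COLOR_BGR2HSV)
n,_,s,c=cv2.connectedComponentsWithStats(cv2.inRange(hsv,(0,150,80),(12,255,255))); print(s,c)
E
```

```text
paddle [ 0.4954339  -0.22895058  0.25520549] [ 0.49533936 -0.22926824  0.254     ]
paddle [ 0.58854338 -0.26304843  0.25399176] [ 0.58854302 -0.2630459   0.254     ]
fruit [0.58196052 0.02114225 0.134     ]
fruit [ 0.6788096  -0.00333196  0.122     ]
507 [ 0.58858827 -0.26343038  0.25481221] ((588.3477172851562, -264.0917663574219), (44.303035736083984, 40.094486236572266), 70.17292022705078)
489 [ 0.49488004 -0.22946479  0.25492681] ((495.0112609863281, -229.75448608398438), (41.588623046875, 40.344852447509766), 70.58995819091797)
[[     0      0    560    420 235051]
 [   264    166      5      3     10]
 [   271    168      2      2      3]
 [   256    174      3      1      3]
 [   255    176      1      3      3]
 [   263    176      1      1      1]
 [   267    177      6      3      6]
 [   256    181      5      5      6]
 [   272    180      4      5      6]
 [   270    185      1      1      1]
 [   263    186      6      1      6]
 [   247    207      2      1      2]
 [   250    206      2      1      2]
 [   254    206      2      1      2]
 [   257    207      3      1
[... 1286 characters left out ...]
  ]
 [258.         207.        ]
 [244.66666667 209.        ]
 [253.5        208.5       ]
 [263.53846154 212.23076923]
 [257.         210.        ]
 [244.         212.        ]
 [247.5        213.5       ]
 [251.         215.        ]
 [259.         214.        ]
 [266.42857143 217.42857143]
 [254.         216.        ]
 [257.6        217.        ]
 [260.         216.        ]
 [262.         218.4       ]
 [237.         221.        ]
 [242.         221.        ]
 [267.5        220.5       ]
 [242.5        230.05555556]
 [247.5        223.        ]
 [252.         224.66666667]
 [257.5        227.        ]
 [242.         228.        ]
 [263.         229.33333333]
 [259.         234.        ]]
```

View pics/crop.png

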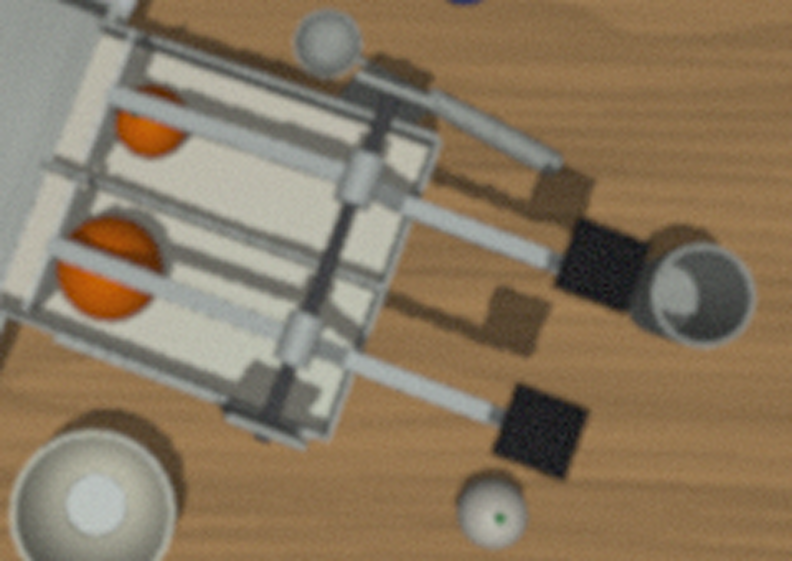

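The crop confirms it. The lower fruit, about 107 px across against 73 px, is the orange. It lies in the left chute, on the robot's side, and its paddle is at (0.495, -0.2295, 0.255). The two paddles measure 100 mm apart and 254 mm high, as given. I'll raise the tool, shut the fingers and move above that paddle.

>>> step_arm --steps "0 0 0 -25; 0 0 0 -35; 0 0 0 -35; 0 0 0 -35; 0 20 -8 0; 0 30 -12 0; 0 30 -12 0; 0 30 -12 0; 0 30 -12 0; 0 30 -12 0; 0 30 -12 0; 0 30 -12 0"

```text
schema error: expected 5 numbers
```

>>> step_arm --steps "0 30 -12 0; 0 30 -12 0; 0 30 -12 0; 0 30 -12 0; 0 30 -12 0; 0 20 -8 0; 0 0 0 0; 0 0 0 0; 0 0 0 0"

```text
schema error: expected 5 numbers
```

Both calls were refused because I left out the turn value; nothing moved.

>>> step_arm --steps "0 0 0 -25 0; 0 0 0 -35 0; 0 0 0 -35 0; 0 0 0 -35 0; 0 20 -8 0 0; 0 30 -12 0 0; 0 30 -12 0 0; 0 30 -12 0 0; 0 30 -12 0 0; 0 30 -12 0 0; 0 30 -12 0 0; 0 30 -12 0 0"

```text
time_s: 1.1
eef_pos: [0.3468, -0.3462, 0.329]
tool_rot: [-179.9, 0.0, 16.9]
contact_force: [1.1, -0.3, 0.2]
opening: -0.002
grip_force: 0.0
```

>>> step_arm --steps "0 30 -12 0 0; 0 30 -12 0 0; 0 30 -12 0 0; 0 30 -12 0 0; 0 30 -12 0 0; 0 20 -8 0 0; 0 0 0 0 0; 0 0 0 0 0; 0 0 0 0 0"

```text
time_s: 1.85
eef_pos: [0.4883, -0.2333, 0.3291]
tool_rot: [-180.0, 0.1, 16.9]
contact_force: [-0.8, 0.8, 0.2]
opening: -0.004
grip_force: 0.0
```

>>> step_arm --steps "0 7.5 -1.7 0 0; 0 0 0 20 0; 0 0 0 20 0; 0 0 0 15 0; 0 0 0 10 0; 0 0 0 10 0; 0 0 0 10 0; 0 0 0 0 0"

```text
time_s: 2.52
eef_pos: [0.494, -0.2294, 0.2422]
tool_rot: [-179.8, 0.1, 16.8]
contact_force: [0.5, 0.1, 0.3]
opening: -0.001
grip_force: 0.0
```

```bash
python3 - <<'E'
from h import *
d=[cam(n)['image'][:,:,::-1] for n in('top','scene')]
a=cv2.resize(d[0][150:310,220:460],None,fx=1.65,fy=1.65);b=cv2.resize(d[1][150:310,160:400],None,fx=1.65,fy=1.65)
cv2.imwrite('pics/p1.png',np.hstack([a,b]))
E
```

```text
(no output)
```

View pics/p1.png

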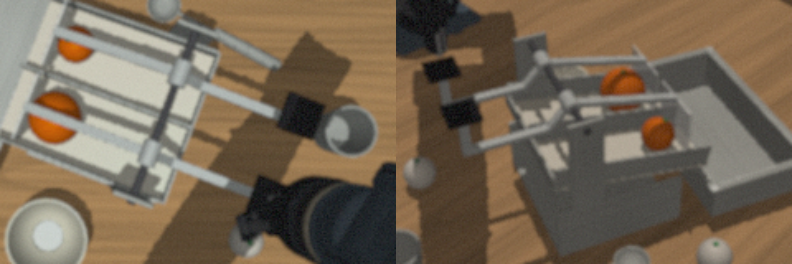

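The fingertips rest on the robot-side paddle, at about (265,195) in the left half of the picture, and the orange is still behind its gate. I'll press on down.

>>> step_arm --steps "0 0 0 10 0; 0 0 0 10 0; 0 0 0 10 0; 0 0 0 8 0; 0 0 0 5 0; 0 0 0 3 0; 0 0 0 0 0; 0 0 0 0 0"

```text
time_s: 3.28
eef_pos: [0.4954, -0.2286, 0.1983]
tool_rot: [-179.9, -0.0, 16.9]
contact_force: [-0.2, -0.7, 0.1]
opening: 0.001
grip_force: 0.1
```

```bash
python3 - <<'E'
from h import *
d=[cam(n)['image'][:,:,::-1] for n in('top','scene')]
a=cv2.resize(d[0][100:310,140:460],None,fx=1.25,fy=1.25);b=cv2.resize(d[1][120:330,120:440],None,fx=1.25,fy=1.25)
cv2.imwrite('pics/p2.png',np.hstack([a,b]))
E
```

```text
(no output)
```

View pics/p2.png

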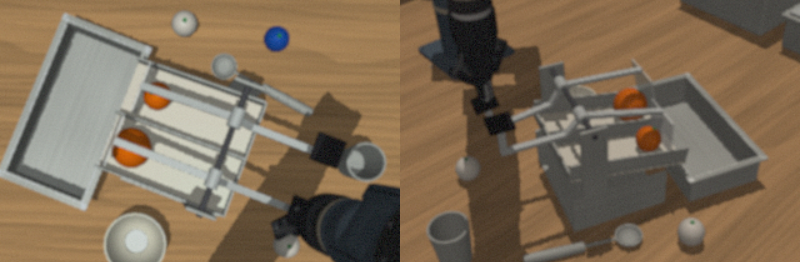

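The robot-side lever has rocked and its gate is rising. The orange is still in the chute, so I'll go a little further down and hold.

>>> step_arm --steps "0 0 0 4 0; 0 0 0 3 0; 0 0 0 0 0; 0 0 0 0 0; 0 0 0 0 0; 0 0 0 0 0; 0 0 0 0 0; 0 0 0 0 0; 0 0 0 0 0; 0 0 0 0 0; 0 0 0 0 0; 0 0 0 0 0"

```text
time_s: 4.38
eef_pos: [0.4955, -0.2293, 0.1914]
tool_rot: [-180.0, 0.0, 16.9]
contact_force: [-1.0, 0.5, 0.1]
opening: -0.004
grip_force: 0.0
```

>>> step_arm --steps "0 0 0 0 0; 0 0 0 0 0; 0 0 0 0 0; 0 0 0 0 0; 0 0 0 0 0; 0 0 0 0 0; 0 0 0 0 0; 0 0 0 0 0; 0 0 0 0 0; 0 0 0 0 0; 0 0 0 0 0; 0 0 0 0 0"

```text
time_s: 5.38
eef_pos: [0.4955, -0.2292, 0.1915]
tool_rot: [-180.0, 0.0, 16.9]
contact_force: [0.1, 0.9, -0.4]
opening: -0.003
grip_force: 0.0
```

```bash
python3 - <<'E'
from h import *
d=[cam(n)['image'][:,:,::-1] for n in('top','scene')]
a=cv2.resize(d[0][100:310,140:460],None,fx=1.25,fy=1.25);b=cv2.resize(d[1][120:330,120:440],None,fx=1.25,fy=1.25)
cv2.imwrite('pics/p3.png',np.hstack([a,b]))
E
```

```text
(no output)
```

View pics/p3.png

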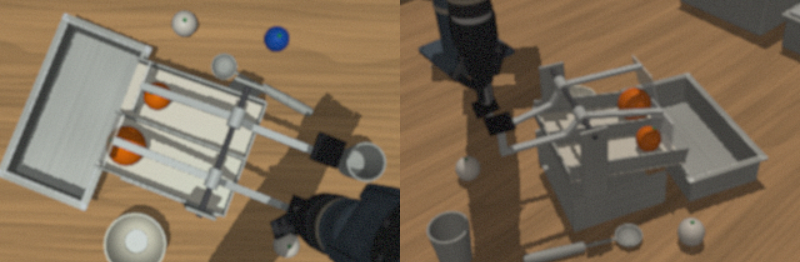

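The orange has crept forward a little, but the force reads about 0. I'll look closer.

```bash
python3 - <<'E'
from h import *
d=cam('scene'); im=d['image'][:,:,::-1]
cv2.imwrite('pics/p4.png',cv2.resize(im[150:290,165:365],None,fx=4,fy=4,interpolation=cv2.INTER_CUBIC))
print(r.state()['contact_force'])
E
```

```text
[0.1143878  0.12750553 0.53666792]
```

View pics/p4.png

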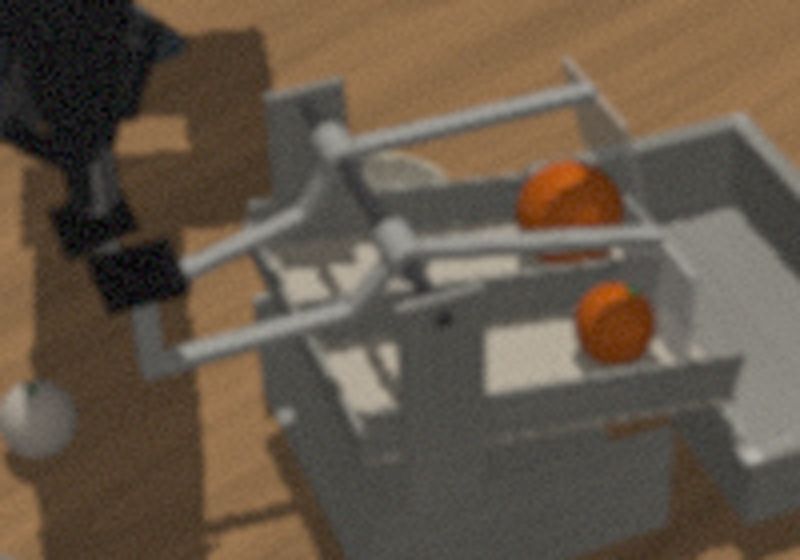

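The paddle is down with the fingers on it, and the gate is raised but just catching the orange. I'll press further toward the stop.

>>> step_arm --steps "0 0 0 3 0; 0 0 0 3 0; 0 0 0 0 0; 0 0 0 0 0; 0 0 0 0 0; 0 0 0 0 0"

```text
time_s: 6.03
eef_pos: [0.4954, -0.2293, 0.1853]
tool_rot: [-180.0, 0.0, 16.9]
contact_force: [0.6, -0.4, -0.2]
opening: -0.001
grip_force: 0.2
```

```bash
python3 - <<'E'
from h import *
d=np.load('scene.npz');im0=d['image'].astype(int)
im=cam('scene')['image']; cam('top')
def blob(i,n):
    i=i[:,:,::-1].astype(np.uint8).copy(); m=cv2.inRange(i,(0,20,110),(80,130,255)); m=cv2.morphologyEx(m,cv2.MORPH_OPEN,np.ones((2,2)))
    k,_,s,c=cv2.connectedComponentsWithStats(m); print(n,[(s[j][:5].tolist(),c[j].round(1).tolist()) for j in range(1,k) if s[j][4]>40])
blob(im0[150:270,240:420],'before');blob(im[150:270,240:420],'after');blob(np.load('top.npz')['image'][100:280,130:330],'top')
print(r.state()['contact_force'],r.state()['eef_pos'])
E
```

```text
before [([0, 0, 180, 94, 6569], [112.2, 26.8]), ([30, 28, 43, 16, 373], [52.6, 36.3]), ([56, 40, 21, 18, 257], [65.6, 49.7]), ([70, 71, 17, 16, 184], [77.7, 78.8]), ([167, 97, 13, 23, 201], [173.5, 108.4])]
after [([0, 0, 180, 120, 6596], [114.8, 29.3]), ([27, 26, 49, 18, 472], [53.4, 35.3]), ([62, 42, 19, 16, 212], [70.2, 50.7]), ([70, 71, 17, 16, 178], [77.5, 78.8])]
top [([0, 0, 43, 9, 178], [18.5, 4.3]), ([73, 0, 19, 5, 49], [83.1, 1.5]), ([100, 0, 59, 11, 336], [131.1, 5.6]), ([171, 0, 29, 11, 140], [185.3, 5.5]), ([105, 26, 25, 10, 54], [116.8, 30.5]), ([0, 34, 25, 11, 132], [11.9, 37.5]), ([22, 38, 10, 14, 68], [26.1, 45.1]), ([0, 45, 21, 8, 86], [10.5, 48.7]), ([0, 71, 31, 16, 319], [13.7, 79.1]), ([126, 75, 21, 14, 187], [135.0, 81.6]), ([90, 101, 11, 21, 103], [93.6, 110.0]), ([105, 106, 14, 9, 59], [111.5, 110.2]), ([98, 118, 19, 12, 157], [105.9, 124.2])]
[ 0.78064881 -0.69163499  0.65928372] [ 0.49546806 -0.22921629  0.18533822]
```

The orange is rolling forward, from 65.6 to 70.2 px in the scene view. I'll add 3 mm and hold.

>>> step_arm --steps "0 0 0 3 0; 0 0 0 0 0; 0 0 0 0 0; 0 0 0 0 0; 0 0 0 0 0; 0 0 0 0 0; 0 0 0 0 0; 0 0 0 0 0; 0 0 0 0 0; 0 0 0 0 0; 0 0 0 0 0; 0 0 0 0 0"

```text
time_s: 7.13
eef_pos: [0.4955, -0.2292, 0.1825]
tool_rot: [180.0, -0.0, 16.9]
contact_force: [0.2, -0.2, 2.5]
opening: 0.003
grip_force: 1.4
```

```bash
python3 - <<'E'
from h import *
d=[cam(n)['image'][:,:,::-1] for n in('top','scene')]
a=cv2.resize(d[0][100:310,140:460],None,fx=1.25,fy=1.25);b=cv2.resize(d[1][120:330,120:440],None,fx=1.25,fy=1.25)
cv2.imwrite('pics/p5.png',np.hstack([a,b]))
E
```

```text
(no output)
```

View pics/p5.png

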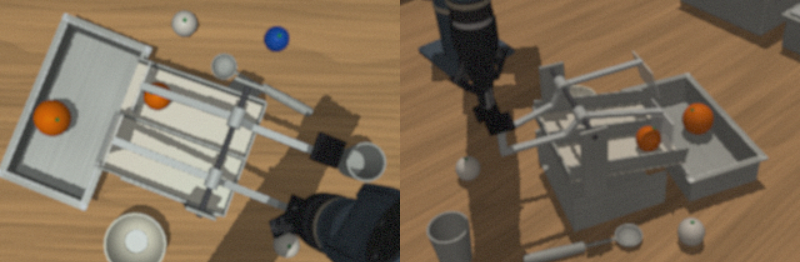

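The orange is now in the pan, at (52,118) in the left half, and the mandarin is still in its chute at (157,96). I'll hold briefly, let the paddle rise gently and back off straight up.

>>> step_arm --steps "0 0 0 0 0; 0 0 0 0 0; 0 0 0 0 0; 0 0 0 0 0; 0 0 0 0 0; 0 0 0 0 0; 0 0 0 -6 0; 0 0 0 -8 0; 0 0 0 -8 0; 0 0 0 -8 0; 0 0 0 -8 0; 0 0 0 -8 0"

```text
time_s: 8.23
eef_pos: [0.4952, -0.2294, 0.2293]
tool_rot: [180.0, 0.0, 16.9]
contact_force: [-0.6, -0.0, -0.2]
opening: 0.005
grip_force: 0.0
```

>>> step_arm --steps "0 0 0 -8 0; 0 0 0 -8 0; 0 0 0 -10 0; 0 0 0 -10 0; 0 0 0 -20 0; 0 0 0 -30 0; 0 0 0 -30 0; 0 0 0 0 0; 0 0 0 0 0; 0 0 0 0 0; 0 0 0 0 0; 0 0 0 0 0"

```text
time_s: 9.23
eef_pos: [0.495, -0.2289, 0.3428]
tool_rot: [-179.9, 0.1, 16.9]
contact_force: [-0.5, -0.4, 0.1]
opening: -0.004
grip_force: 0.0
```

>>> step_arm --steps "0 -30 0 0 0; 0 -30 0 0 0; 0 -30 0 0 0; 0 0 0 0 0; 0 0 0 0 0; 0 0 0 0 0; 0 0 0 0 0; 0 0 0 0 0; 0 0 0 0 0; 0 0 0 0 0; 0 0 0 0 0; 0 0 0 0 0"

```text
time_s: 10.23
eef_pos: [0.4096, -0.2553, 0.3444]
tool_rot: [-180.0, 0.0, 16.9]
contact_force: [-0.1, -0.5, -0.1]
opening: -0.001
grip_force: 0.0
```

```bash
python3 - <<'E'
from h import *
d=[cam(n)['image'][:,:,::-1] for n in('top','scene')]
print(world('top',383,270),world('top',402,220),world('top',182,194))
a=cv2.resize(d[0][100:310,140:460],None,fx=1.25,fy=1.25);b=cv2.resize(d[1][120:330,120:440],None,fx=1.25,fy=1.25)
cv2.imwrite('pics/p6.png',np.hstack([a,b]))
E
```

```text
[ 0.49549525 -0.22874443  0.2559878 ] [ 0.58857661 -0.26328811  0.25321202] [0.64067284 0.18610918 0.07234907]
```

View pics/p6.png

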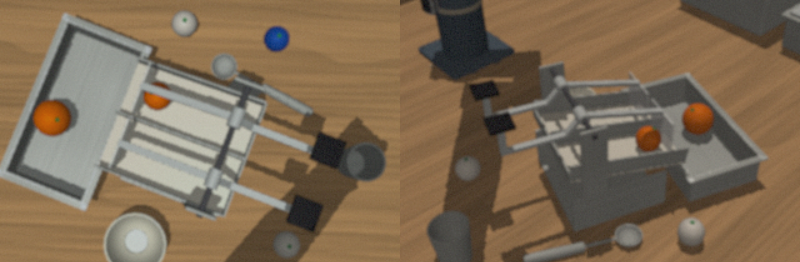

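The final picture shows both paddles back up (0.256 and 0.253 m), the orange at rest in the pan at (52,118), the mandarin behind its gate at (157,96), and the arm clear of everything.

```bash
python3 -c "
from rig import r
print(r.hand_in())"
```

```text
the job is handed in; nothing more can be done
None
```

I served the orange into the pan and handed the job in: the mandarin is still behind its gate, both paddles are back up and the arm is clear; the hand-in gave no verdict.

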